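Fit the slotted tube rotor on the mixer's drive key

TASK

Get the blood-tube mixer ready: take the tube rotor with the oblong, slotted hub, turn it until its slot lines up with the flat drive key that stands up from the mixer, and lower it over the key until it sits flat and fully home on the mixer's drive plate, then let go. Lower it, do not drop it, and leave the other rotor, the one with the round hub, where it is.

Things in the scene. Friction and masses are not known exactly. Their poses are not given: they have to be found in the camera images.
- rotor_center (a point): Loose rotor, 0.2-0.45 kg: grey disc 124 across, 14 thick, tube seats 3 proud; aluminium hub 62 long (x) by 38 wide (y), flat sides, top 56 above underside: 42 stand clear to grip across the 38. Slot 46 (x) by 20 (y) right through hub and disc. Point: on the axis, 28 above the underside; z up; half a turn is the same. All in mm.
- key_foot (a point): Fixed, non-turning flat steel key on the mixer (low round white machine, 160 mm across): 36 mm long (x), 10 thick (y), 45 high, top rounded, upright at the centre of a dark round drive plate 116 across, 50 mm above the table. Point: key axis at the plate's top face, where the rotor's underside comes to rest; z up. Play in the slot: 5 mm each way.
- round_rotor_center (a point): The other rotor, loose, to be left alone: same disc and height, but a round aluminium hub 44 mm across with a round bore of 18 mm that does not fit the key. Point: on its axis, 28 mm above its underside.
There are look-alikes about, which are no part of the job. Leave any blue or orange look-alike of the part that bears rotor_center alone.

How it is judged:
By the outcome, as a careful person would: the job done as asked, in the order asked, and still so for the second after the job is handed in, with the robot touching nothing.
It also fails if it takes over 42 s, if anything falls off the work surface, if the arm or the gripper's body presses on something with over 40 N, if the wrist force passes 120 N, or if a joint passes its speed limit or range.

ROBOT

A 7-joint arm with a two-finger parallel gripper is mounted at the origin on the work surface. World frame = base frame: x ahead of the robot, y to its left, z up, the work surface at z = 0. Lengths are in m, angles in rad, forces in N, time in s.
With the tool pointing down it reaches from about 0.425 to 0.925 m from the base axis. Payload 6.8 kg.
Tool frame: the origin (TCP) lies at the very end of the fingers, on their centre line; the grasp point (between the pads) lies 19 mm behind it; z points along the fingers, y is the direction in which the jaws open and shut (so a half turn about z gives the same grasp; the last joint's range is limited). The gripper opens to 85 mm and grips with 20 to 120 N. Pads are 22 mm wide; open, the fingers measure 114 mm over their backs; the gripper's body (76 mm by 85 mm) begins 54 mm behind the grasp point. The pads swing forward as they close: fully open they stand 13 mm farther back than shut.
Start: joints at [1.023, 0.477, 0.022, 1.555, -0.011, 1.109, -0.083], TCP at [0.287, -0.611, 0.231] pointing down, gripper open.
Joint ranges: [-2.96, 2.96], [-0.34, 2.1], [-1.41, 1.46], [0.24, 2.44], [-1.37, 4.51], [0.17, 1.92], [-2.96, 2.96]. Speed limits (rad/s): [2.39, 2.39, 3.14, 3.14, 3.14, 3.14, 3.14].

INTERFACE

Orientations are given as a rotation vector (axis times angle).
In Python, from bench import monitor, viewer, job gives the robot as it stands. The module is installed in compiled form; this text tells all that it offers.
- The arm moves only by the tool drive_tool, never from a script. Its argument "commands" is a list of rows, each an object with "linear": the shift along the tool's x, y, z in m, a list of three; "dr": the turn, a rotation vector about the tool's x, y, z in degrees, a list of three; "jaw": the closure, from 0 (fully open) to 1 (shut). A call has 1 to 8 rows; each row shifts and turns the pose as measured when the row begins, along the tool's axes as they then stand; what a row does not reach is not made up. A row lasts 1/8 s, in which the tool goes at most 62.5 mm and 10.7 degrees, less where a joint would pass 70% of its speed; a pose out of reach is approached as far as the arm can. A call is refused whole if a number of a shift passes 0.0625 or a number of a turn 10.7, either way. A call with a gripper value outside its range is refused whole. The fingers move at their own pace and stop on an object; "force" is the grip in N (left out, the last holds). Time passes only in rows, so rows that do not move let the fingers close. It gives the time, the measured TCP pose, the force and the opening at its end, in the units of the state.
- monitor.get_obs(): the state, without advancing time (a new reading comes with each control period).
- viewer.grab_frame(name): name is "side" or "top"; returns the picture (384x512x3 uint8, red, green, blue); there is no depth.
- viewer.calibration(name): a dict with "K" (3x3 intrinsics, pixels), "R" (3x3) and "t" (3): a world point X has camera coordinates R X + t. Camera axes: x right, y down, z forward; pixel columns grow to the right and rows downward; lengths in m; the calibration is good to about 2 mm. A picture is of the moment at which its call begins. calibration takes no time and is no camera call.
- job.hand_in(): hands the job in, once; it reports no verdict.
The state is a dict: "clock": time; "joints": joint angles; "qvel": joint speeds; "tau": joint torques, N m; "tcp_pos": TCP position; "orientation": TCP orientation; "contact_force": force on the tool from outside, world axes, zero at the start; "moment": the same for the moment, N m; "grip_width": finger opening in m.
Only numpy, scipy, OpenCV 4.12 (cv2) and the standard library are available. Lean on these libraries where they do the work, as an engineer would, in place of code of your own. Each camera call takes 0.05 s, during which the arm holds its last target.

## Working session

There is one attempt and no reset: what is moved stays moved. The work goes in short steps, Python scripts to look and compute and a tool call to move; the robot and the scene stay as the last step left them, time stands still between calls to the robot, and variables do not carry over. Pictures are saved under pics/ and viewed, and the job is handed in when it is done.

Besides the shell and the picture viewer there is one more tool, called after ">>>" by a JSON object that holds its "fn" and its "kwargs", one argument or row to a line. drive_tool: Moves the arm, as the interface text tells. Its arguments: {"type":"object","properties":{"commands":{"type":"array"},"force":{"type":"number"}},"required":["commands"]}

```bash
mkdir -p pics; python3 - <<'E'
from bench import monitor, viewer
import cv2
for n in("side","top"):
    f=viewer.grab_frame(n); cv2.imwrite(f"pics/{n}0.png",f[:,:,::-1]); c=viewer.calibration(n); print(n,c)
print(monitor.get_obs())
E
```

```text
side {'K': array([[348.12460104,   0.        , 254.99967026],
       [  0.        , 348.12460104, 193.12886406],
       [  0.        ,   0.        ,   1.        ]]), 'R': array([[-0.96106355, -0.27623027,  0.00732687],
       [-0.18482798,  0.62289279, -0.76015997],
       [ 0.20541534, -0.73191626, -0.64969464]]), 't': array([0.39262187, 0.19551964, 0.84064894])}
top {'K': array([[463.85215914,   0.        , 255.12897818],
       [  0.        , 463.85215914, 192.52958833],
       [  0.        ,   0.        ,   1.        ]]), 'R': array([[-0.00933453, -0.99994198, -0.00537583],
       [-0.99858835,  0.00960275, -0.05224065],
       [ 0.05228924,  0.0048806 , -0.99862006]]), 't': array([-0.08695163,  0.46217875,  1.54307813])}
{'clock': 0.1, 'joints': array([ 1.0229032 ,  0.47772922,  0.0222792 ,  1.55631927, -0.01146985,
        1.10934465, -0.08312799]), 'qvel': array([-0.000294  , -0.00148453, -0.0002124 , -0.00365439, -0.00013296,
       -0.00105068, -0.00265586]), 'tau': array([ 3.98160701e-03, -5.97762680e+01,  1.61330000e+00, -2.81956261e+01,
        1.27834693e-02,  5.00359369e-03, -4.02187493e-05]), 'tcp_pos': array([ 0.28717355, -0.6102754 ,  0.2304279 ]), 'orientation': array([-3.06435792e+00, -6.85017205e-01,  7.55271717e-04]), 'contact_force': array([ 0.31763556, -0.02439073,  0.27726845]), 'moment': array([ 0.00785784, -0.0363007 , -0.00723461]), 'grip_width': 0.0855851488523511}
```

View pics/side0.png

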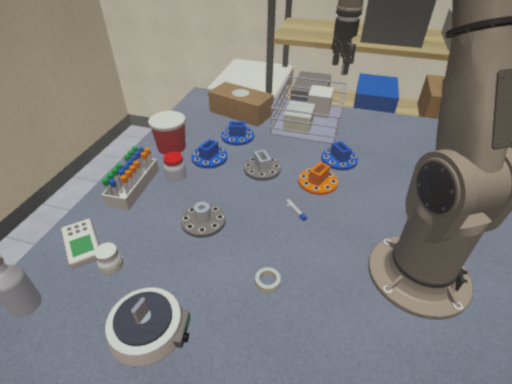

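View pics/top0.png

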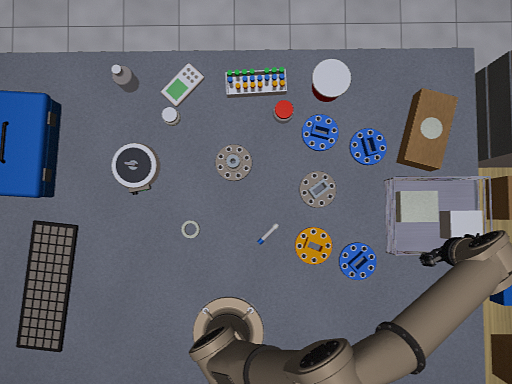

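Candidates in the top view:
- Grey with oblong hub: (318,188), the one described.
- Grey with round hub: (234,162), to be left alone.
- Blue: (320,132), (368,146) and (358,261).
- Orange: (313,245).

I choose (318,188) and check it in a close crop.

```bash
python3 - <<'E'
import cv2,numpy as np
t=cv2.imread("pics/top0.png"); s=cv2.imread("pics/side0.png")
def cr(i,x,y,w,k): return cv2.resize(i[y-w:y+w,x-w:x+w],(k,k),interpolation=cv2.INTER_CUBIC)
a=np.vstack([np.hstack([cr(t,318,188,28,300),cr(t,135,165,28,300)]),np.hstack([cr(s,263,163,28,300),cr(s,145,322,45,300)])])
cv2.imwrite("pics/crop0.png",a)
E
```

```text
(no output)
```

View pics/crop0.png

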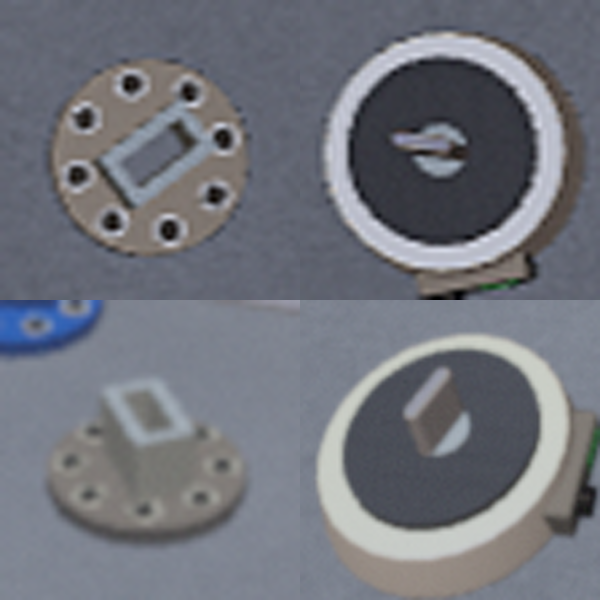

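The crop confirms a grey disc, an oblong hub and a slot. Next I measure the rotor and the key.

```bash
cat > h.py <<'E'
import cv2,numpy as np
from bench import viewer
C={n:viewer.calibration(n) for n in("side","top")}
def cast(n,px,z):
    c=C[n]; p=np.atleast_2d(np.array(px,float)); d=(np.linalg.inv(c["K"])@np.c_[p,np.ones(len(p))].T)
    d=(c["R"].T@d).T; o=-c["R"].T@c["t"]; return o+d*((z-o[2])/d[:,2])[:,None]
def proj(n,X):
    c=C[n]; q=c["K"]@(c["R"]@np.atleast_2d(X).T+c["t"][:,None]); return (q[:2]/q[2]).T
def fitcirc(P):
    A=np.c_[2*P[:,:2],np.ones(len(P))]; s=np.linalg.lstsq(A,(P[:,:2]**2).sum(1),rcond=None)[0]
    return s[:2],np.sqrt(s[2]+s[0]**2+s[1]**2)
def comp(mask,x,y):
    cs,_=cv2.findContours(mask.astype(np.uint8),cv2.RETR_EXTERNAL,cv2.CHAIN_APPROX_NONE)
    cs=[c for c in cs if cv2.pointPolygonTest(c,(x,y),True)>-6 and cv2.contourArea(c)>15]
    return max(cs,key=cv2.contourArea)[:,0]
E
python3 - <<'E'
from h import *
t=cv2.imread("pics/top0.png"); s=cv2.imread("pics/side0.png")
def cr(i,x,y,w,k): return cv2.resize(i[y-w:y+w,x-w:x+w],(k,k),interpolation=cv2.INTER_CUBIC)
cv2.imwrite("pics/key0.png",np.hstack([cr(t,132,164,14,400),cr(s,145,312,20,400)]))
ti=t.astype(int)
# plate (dark) in both
for n,i,x,y in(("top",t,145,175),("side",s,130,330)):
    g=i.max(2); m=np.zeros_like(g); r=30 if n=="top" else 50
    m[y-r:y+r,x-r:x+r]=(g[y-r:y+r,x-r:x+r]<85)
    try:
        c=comp(m,x,y); h=cv2.convexHull(c)[:,0]; print(n,"plate",fitcirc(cast(n,h,0.05)),len(h))
    except Exception as e: print(n,e)
# rotor disc top: warm/brown: R>=B
m=((ti[:,:,2]-ti[:,:,0])>-4)&(t.max(2)>60)
z=np.zeros(m.shape,bool); z[155:222,285:352]=m[155:222,285:352]
c=comp(z,310,200); h=cv2.convexHull(c)[:,0]; print("disc",fitcirc(cast("top",h,0.010)))
for th in (140,150,160):
    z[:]=0; z[165:212,295:342]=t.min(2)[165:212,295:342]>th
    z2=cv2.morphologyEx(z.astype(np.uint8),cv2.MORPH_OPEN,np.ones((2,2)))
    try:
        c=comp(z2,318,188); P=cast("top",c,0.056)[:,:2]; print(th,cv2.minAreaRect((P*1000).astype(np.float32)))
    except Exception as e: print(th,e)
E
```

```text
top plate (array([0.55471496, 0.30866044]), np.float64(0.056954974195864885)) 27
side max() iterable argument is empty
disc (array([ 0.47149737, -0.3002034 ]), np.float64(0.06156704544263619))
140 max() iterable argument is empty
150 max() iterable argument is empty
160 max() iterable argument is empty
```

View pics/key0.png

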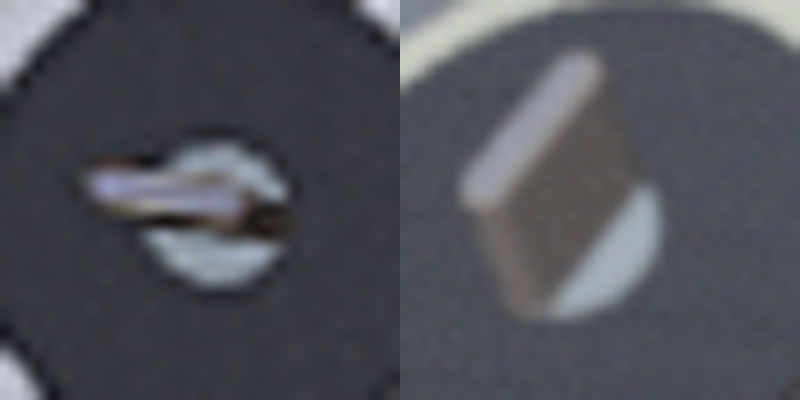

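The crop shows the key's top face. In the side view it runs from about (131.8,310.7) to (143.5,297.7), and in the top view from about (124.0,162.4) to (134.6,163.9).

```bash
python3 - <<'E'
from h import *
t=cv2.imread("pics/top0.png"); s=cv2.imread("pics/side0.png")
for n,p in(("side",[(131.8,310.7),(143.5,297.7)]),("top",[(124.0,162.4),(134.6,163.9)])):
    X=cast(n,p,0.095); d=X[1]-X[0]; print(n,X.mean(0),np.linalg.norm(d),np.degrees(np.arctan2(d[1],d[0])))
g=s.max(2); print("side plate px",g[335,130],g[320,120],g[345,145])
m=np.zeros_like(g); m[280:362,100:195]=(g[280:362,100:195]<110)
c=comp(m,130,335); h=cv2.convexHull(c)[:,0]; P=cast("side",h,.05); print("side plate",fitcirc(P),cv2.minAreaRect((P[:,:2]*1000).astype(np.float32)))
# hub: bluish/bright vs disc
print(t[180:196,318],)
ti=t.astype(int)
for th in(125,135,145):
    z=np.zeros(g.shape,np.uint8); z[168:210,298:340]=(ti[168:210,298:340,0]>th)&((ti[:,:,0]-ti[:,:,2])[168:210,298:340]>4)
    cs,_=cv2.findContours(z,cv2.RETR_EXTERNAL,cv2.CHAIN_APPROX_NONE)
    c=max(cs,key=cv2.contourArea)[:,0]; P=cast("top",c,0.056)[:,:2]; print(th,cv2.minAreaRect((P*1000).astype(np.float32)),cv2.minAreaRect(c))
    if th==135: print(z[8+160:210,298:340].sum())
E
```

```text
side [0.55457813 0.30810488 0.095     ] 0.03187293198332499 -102.50755190324779
top [0.554621   0.30851148 0.095     ] 0.034251644355983143 -98.63377244443932
side plate px 85 85 167
side plate (array([0.55394458, 0.30879072]), np.float64(0.05727333885291847)) ((553.9310302734375, 309.043212890625), (111.37603759765625, 115.57164764404297), 48.421051025390625)
[[114 120 132]
 [120 123 130]
 [134 125 121]
 [165 152 140]
 [166 153 142]
 [150 138 130]
 [107  95  91]
 [114 100  96]
 [116 103  99]
 [116 105 100]
 [116 105 100]
 [118 105 100]
 [ 88  83  81]
 [132 124 117]
 [171 156 147]
 [170 156 144]]
125 ((473.4042663574219, -303.8312072753906), (40.42995834350586, 70.69709014892578), 32.11533737182617) ((320.2581481933594, 187.5126190185547), (12.437424659729004, 21.63030242919922), 57.2647705078125)
135 ((473.4042663574219, -303.8312072753906), (40.42995834350586, 70.69709014892578), 32.11533737182617) ((320.2581481933594, 187.5126190185547), (12.437424659729004, 21.63030242919922), 57.2647705078125)
198
145 ((475.0354309082031, -304.59979248046875), (37.04112243652344, 69.37786102294922), 36.22686767578125) ((320.5000305175781, 187.00001525878906), (11.399999618530273, 21.200000762939453), 53.13010025024414)
```

```bash
python3 - <<'E'
from h import *
def rep(n,p,o):
    p=(np.array(p,float)+.5)/(300/56)-.5+np.array(o); X=cast(n,p,.056)[:,:2]
    e=np.roll(X,-1,0)-X
    print(n,X.mean(0),np.linalg.norm(e,axis=1),np.degrees(np.arctan2(e[:,1],e[:,0]))%180)
rep("top",[(98,158),(178,103),(212,143),(133,206)],(290,160))
rep("side",[(103,90),(155,76),(195,132),(140,145)],(235,135))
from bench import monitor
from scipy.spatial.transform import Rotation as R
o=monitor.get_obs(); print(R.from_rotvec(o["orientation"]).as_matrix().round(3))
E
```

```text
top [ 0.47162477 -0.2982628 ] [0.05923077 0.03184198 0.06160665 0.03600597] [123.91487322  39.45994279 127.91996718  35.26986414]
side [ 0.47157538 -0.30214073] [0.0357325  0.06390583 0.03547944 0.06157541] [ 42.30650824 126.7428286   38.57416062 126.83852588]
[[ 0.905  0.426 -0.001]
 [ 0.426 -0.905  0.001]
 [-0.    -0.002 -1.   ]]
```

Hub: centre (0.4715,-0.300), long axis at 126.3°, sizes consistent with 62x38. Key: (0.5545,0.3085), axis about -100.5°, heights and plate centre agree. Now I approach.

>>> {"fn": "drive_tool", "kwargs": {
  "commands": [
    {"linear": [0.05,-0.034,-0.005],"dr": [0,0,0],"jaw": 0},
    {"linear": [0.05,-0.034,-0.005],"dr": [0,0,0],"jaw": 0},
    {"linear": [0.05,-0.034,0],"dr": [0,0,0],"jaw": 0},
    {"linear": [0.05,-0.034,0],"dr": [0,0,0],"jaw": 0},
    {"linear": [0.05,-0.034,0],"dr": [0,0,0],"jaw": 0},
    {"linear": [0.05,-0.034,0],"dr": [0,0,0],"jaw": 0},
    {"linear": [0,0,0],"dr": [0,0,-10],"jaw": 0},
    {"linear": [0,0,0],"dr": [0,0,-10],"jaw": 0}
  ]
}}

```text
clock: 1.1
tcp_pos: [0.4762, -0.2866, 0.2372]
orientation: [-2.889, -1.219, 0.005]
contact_force: [-0.7, -0.4, -0.5]
grip_width: 0.0855
```

>>> {"fn": "drive_tool", "kwargs": {
  "commands": [
    {"linear": [0,0,0],"dr": [0,0,-10],"jaw": 0},
    {"linear": [0,0,0],"dr": [0,0,-10],"jaw": 0},
    {"linear": [0,0,0],"dr": [0,0,-10],"jaw": 0},
    {"linear": [0,0,0],"dr": [0,0,-10],"jaw": 0},
    {"linear": [0,0,0],"dr": [0,0,-10],"jaw": 0},
    {"linear": [0,0,0],"dr": [0,0,-10],"jaw": 0},
    {"linear": [0,0,0],"dr": [0,0,-10],"jaw": 0}
  ]
}}

```text
clock: 1.98
tcp_pos: [0.4744, -0.2847, 0.2343]
orientation: [-1.606, -2.685, -0.001]
contact_force: [-0.2, -0.3, -0.2]
grip_width: 0.0856
```

```bash
cat > st.py <<'E'
import sys,numpy as np
from bench import monitor
from scipy.spatial.transform import Rotation as R
def st(tx,ty,tz,yaw):
    o=monitor.get_obs(); M=R.from_rotvec(o["orientation"]).as_matrix()
    y=np.degrees(np.arctan2(M[1,1],M[0,1])); d=M.T@(np.array([tx,ty,tz])-o["tcp_pos"])
    print("t",o["clock"],"tcp",o["tcp_pos"].round(4),"yaw_y",round(y,2),"tilt",M[:,2].round(3),"F",o["contact_force"].round(1),"w",o["grip_width"])
    print("tool shift needed",d.round(4),"dr z",round(-((yaw-y+180)%360-180),2),"tilt fix dr",np.degrees(np.cross([0,0,1],M.T@[0,0,-1])).round(2),"j",o["joints"].round(2))
st(*map(float,sys.argv[1:]))
E
python3 st.py 0.4715 -0.3003 0.12 36.3
```

```text
t 1.975 tcp [ 0.4744 -0.2847  0.2343] yaw_y 28.23 tilt [-0.011  0.007 -1.   ] F [-0.2 -0.3 -0.2] w 0.0856270188179998
tool shift needed [-0.0137 -0.0092  0.1142] dr z -8.07 tilt fix dr [-0.34 -0.64  0.  ] j [ 0.75  0.31 -0.39  1.82  0.13  1.05  0.8 ]
```

>>> {"fn": "drive_tool", "kwargs": {
  "commands": [
    {"linear": [-0.014,-0.009,0.02],"dr": [-0.3,-0.6,-8],"jaw": 0},
    {"linear": [0,0,0.045],"dr": [0,0,0],"jaw": 0},
    {"linear": [0,0,0.045],"dr": [0,0,0],"jaw": 0},
    {"linear": [0,0,0],"dr": [0,0,0],"jaw": 0}
  ]
}}

```text
clock: 2.48
tcp_pos: [0.4724, -0.302, 0.1215]
orientation: [-1.411, -2.806, -0.001]
contact_force: [-0.3, 0.2, 1.4]
grip_width: 0.0853
```

```bash
python3 st.py 0.4715 -0.3003 0.08 36.3; python3 - <<'E'
from h import *
for n,x,y,w in(("top",318,188,40),("side",263,150,40)):
    f=viewer.grab_frame(n)[:,:,::-1]; cv2.imwrite(f"pics/{n}1.png",f)
    cv2.imwrite(f"pics/{n}1c.png",cv2.resize(f[y-w:y+w,x-w:x+w],(400,400),interpolation=cv2.INTER_CUBIC))
cv2.imwrite("pics/c1.png",np.hstack([cv2.imread("pics/top1c.png"),cv2.imread("pics/side1c.png")]))
E
```

```text
t 2.475 tcp [ 0.4724 -0.302   0.1215] yaw_y 36.59 tilt [-0.     0.001 -1.   ] F [-0.3  0.2  1.4] w 0.08532001962879779
tool shift needed [0.0019 0.0003 0.0415] dr z 0.29 tilt fix dr [ 0.02 -0.04  0.  ] j [ 0.76  0.45 -0.38  1.91  0.22  0.82  0.9 ]
```

View pics/c1.png

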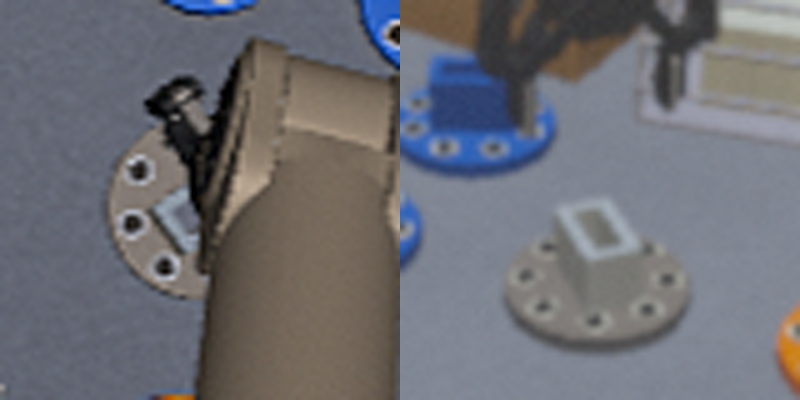

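The side crop shows the two fingertips at about (524,110) and (670,90). Their midpoint sits over the hub at (598,225), aligned across the short width. I descend.

>>> {"fn": "drive_tool", "kwargs": {
  "commands": [
    {"linear": [0.002,0,0.035],"dr": [0,0,0.3],"jaw": 0},
    {"linear": [0,0,0.03],"dr": [0,0,0],"jaw": 0},
    {"linear": [0,0,0.018],"dr": [0,0,0],"jaw": 0},
    {"linear": [0,0,0],"dr": [0,0,0],"jaw": 0}
  ]
}}

```text
clock: 3.08
tcp_pos: [0.4818, -0.3053, 0.0493]
orientation: [1.41, 2.782, -0.001]
contact_force: [-0.2, 0.3, 0.2]
grip_width: 0.0852
```

```bash
python3 st.py 0.4715 -0.3003 0.023 36.3
```

```text
t 3.075 tcp [ 0.4818 -0.3053  0.0493] yaw_y 36.26 tilt [ 0.02  -0.011 -1.   ] F [-0.2  0.3  0.2] w 0.08517999001263016
tool shift needed [ 0.0107 -0.0056  0.026 ] dr z -0.04 tilt fix dr [ 0.53  1.17 -0.  ] j [ 0.72  0.56 -0.34  1.94  0.29  0.67  0.83]
```

>>> {"fn": "drive_tool", "kwargs": {
  "commands": [
    {"linear": [0.011,-0.006,0],"dr": [0.5,1.2,0],"jaw": 0},
    {"linear": [0,0,0.013],"dr": [0,0,0],"jaw": 0},
    {"linear": [0,0,0],"dr": [0,0,0],"jaw": 0}
  ]
}}

```text
clock: 3.45
tcp_pos: [0.4714, -0.3007, 0.0383]
orientation: [1.419, 2.799, 0.001]
contact_force: [-0.6, -0.1, 0.4]
grip_width: 0.0853
```

```bash
python3 st.py 0.4715 -0.3003 0.023 36.3
```

```text
t 3.45 tcp [ 0.4714 -0.3007  0.0383] yaw_y 36.23 tilt [ 0.003 -0.001 -1.   ] F [-0.6 -0.1  0.4] w 0.08529498419130185
tool shift needed [0.0003 0.0003 0.0153] dr z -0.07 tilt fix dr [ 0.09  0.14 -0.  ] j [ 0.72  0.57 -0.34  1.96  0.29  0.66  0.83]
```

>>> {"fn": "drive_tool", "kwargs": {
  "commands": [
    {"linear": [0,0,0.008],"dr": [0,0.1,0],"jaw": 0},
    {"linear": [0,0,0.007],"dr": [0,0,0],"jaw": 0},
    {"linear": [0,0,0],"dr": [0,0,0],"jaw": 0}
  ]
}}

```text
clock: 3.82
tcp_pos: [0.4716, -0.3008, 0.0223]
orientation: [1.42, 2.801, 0.002]
contact_force: [0.9, -0.7, 0.4]
grip_width: 0.0855
```

```bash
python3 st.py 0.4715 -0.3003 0.023 36.3
```

```text
t 3.825 tcp [ 0.4716 -0.3008  0.0223] yaw_y 36.23 tilt [ 0.002  0.    -1.   ] F [ 0.9 -0.7  0.4] w 0.08551852892990086
tool shift needed [ 0.0005  0.0002 -0.0007] dr z -0.07 tilt fix dr [ 0.1   0.05 -0.  ] j [ 0.71  0.59 -0.33  1.96  0.31  0.63  0.82]
```

>>> {"fn": "drive_tool", "kwargs": {
  "commands": [
    {"linear": [0,0,0],"dr": [0,0,0],"jaw": 1},
    {"linear": [0,0,0],"dr": [0,0,0],"jaw": 1},
    {"linear": [0,0,0],"dr": [0,0,0],"jaw": 1},
    {"linear": [0,0,0],"dr": [0,0,0],"jaw": 1},
    {"linear": [0,0,0],"dr": [0,0,0],"jaw": 1},
    {"linear": [0,0,0],"dr": [0,0,0],"jaw": 1}
  ],
  "force": 70
}}

```text
clock: 4.58
tcp_pos: [0.4717, -0.301, 0.0227]
orientation: [1.42, 2.8, 0.001]
contact_force: [0.3, 0.5, -0.6]
grip_width: 0.0372
```

```bash
python3 st.py 0.4715 -0.3003 0.023 36.3
```

```text
t 4.575 tcp [ 0.4717 -0.301   0.0227] yaw_y 36.22 tilt [ 0.002  0.    -1.   ] F [ 0.3  0.5 -0.6] w 0.03716614986580231
tool shift needed [ 0.0007  0.0003 -0.0003] dr z -0.08 tilt fix dr [ 0.09  0.06 -0.  ] j [ 0.71  0.59 -0.33  1.96  0.31  0.63  0.82]
```

The grip is at 37 mm, matching the 38 mm hub. I lift gently.

>>> {"fn": "drive_tool", "kwargs": {
  "commands": [
    {"linear": [0,0,-0.02],"dr": [0,0,0],"jaw": 1},
    {"linear": [0,0,-0.03],"dr": [0,0,0],"jaw": 1},
    {"linear": [0,0,-0.035],"dr": [0,0,0],"jaw": 1},
    {"linear": [0,0,-0.035],"dr": [0,0,0],"jaw": 1},
    {"linear": [0,0,-0.03],"dr": [0,0,0],"jaw": 1},
    {"linear": [0,0,0],"dr": [0,0,0],"jaw": 1}
  ]
}}

```text
clock: 5.32
tcp_pos: [0.471, -0.3001, 0.1825]
orientation: [1.418, 2.8, 0.002]
contact_force: [-0.4, -0.5, -2.1]
grip_width: 0.0369
```

```bash
python3 st.py 0.5545 0.3085 0.18 -10.5; python3 - <<'E'
from h import *
f=viewer.grab_frame("side")[:,:,::-1]; cv2.imwrite("pics/side2.png",f)
E
```

```text
t 5.325 tcp [ 0.471  -0.3001  0.1825] yaw_y 36.29 tilt [ 0.003 -0.    -1.   ] F [-0.4 -0.5 -2.1] w 0.036884257348708115
tool shift needed [0.4411 0.4275 0.0026] dr z 46.79 tilt fix dr [ 0.13  0.1  -0.  ] j [ 0.79  0.37 -0.41  1.87  0.18  0.94  0.93]
```

View pics/side2.png

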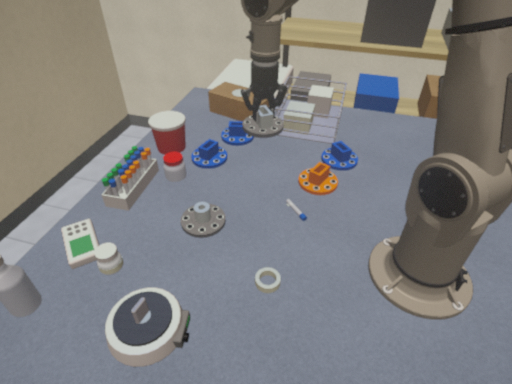

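The rotor is off the table and hangs level from the gripper at about (264,122). I carry it across, moving first and turning later.

>>> {"fn": "drive_tool", "kwargs": {
  "commands": [
    {"linear": [0.015,0.015,0],"dr": [0,0,0],"jaw": 1},
    {"linear": [0.03,0.029,0],"dr": [0,0,0],"jaw": 1},
    {"linear": [0.03,0.029,0],"dr": [0,0,0],"jaw": 1},
    {"linear": [0.03,0.029,0],"dr": [0,0,0],"jaw": 1},
    {"linear": [0.03,0.029,0],"dr": [0,0,0],"jaw": 1},
    {"linear": [0.03,0.029,0],"dr": [0,0,0],"jaw": 1},
    {"linear": [0.03,0.029,0],"dr": [0,0,0],"jaw": 1},
    {"linear": [0.03,0.029,0],"dr": [0,0,0],"jaw": 1}
  ]
}}

```text
clock: 6.38
tcp_pos: [0.5043, 0.0277, 0.1724]
orientation: [-1.409, -2.786, 0.002]
contact_force: [1.6, -1.1, -2.4]
grip_width: 0.037
```

```bash
python3 st.py 0.5545 0.3085 0.18 -10.5
```

```text
t 6.375 tcp [0.5043 0.0277 0.1724] yaw_y 36.36 tilt [-0.018  0.008 -1.   ] F [ 1.6 -1.1 -2.4] w 0.03702281239446329
tool shift needed [ 0.1966  0.2068 -0.0063] dr z 46.86 tilt fix dr [-0.56 -0.95  0.  ] j [ 0.29  0.33 -0.55  1.97  0.2   0.91  0.27]
```

>>> {"fn": "drive_tool", "kwargs": {
  "commands": [
    {"linear": [0.03,0.032,-0.004],"dr": [-0.5,-0.9,0],"jaw": 1},
    {"linear": [0.03,0.032,-0.002],"dr": [0,0,0],"jaw": 1},
    {"linear": [0.03,0.032,0],"dr": [0,0,0],"jaw": 1},
    {"linear": [0.03,0.032,0],"dr": [0,0,0],"jaw": 1},
    {"linear": [0.025,0.026,0],"dr": [0,0,0],"jaw": 1},
    {"linear": [0.015,0.016,0],"dr": [0,0,5],"jaw": 1},
    {"linear": [0,0,0],"dr": [0,0,9],"jaw": 1},
    {"linear": [0,0,0],"dr": [0,0,9],"jaw": 1}
  ]
}}

```text
clock: 7.38
tcp_pos: [0.5294, 0.2785, 0.167]
orientation: [-1.927, -2.457, 0.024]
contact_force: [-0.8, 0.3, -2.4]
grip_width: 0.0374
```

```bash
python3 st.py 0.5545 0.3085 0.18 -10.5
```

```text
t 7.375 tcp [0.5294 0.2785 0.167 ] yaw_y 13.81 tilt [-0.024 -0.    -1.   ] F [-0.8  0.3 -2.4] w 0.03742082122362598
tool shift needed [ 0.0232  0.0313 -0.0137] dr z 24.31 tilt fix dr [-1.36 -0.32  0.  ] j [-0.2   0.48 -0.5   1.76  0.25  0.99 -0.56]
```

>>> {"fn": "drive_tool", "kwargs": {
  "commands": [
    {"linear": [0,0,0],"dr": [-1.3,-0.3,9],"jaw": 1},
    {"linear": [0,0,0],"dr": [0,0,9],"jaw": 1},
    {"linear": [0,0,0],"dr": [0,0,5],"jaw": 1},
    {"linear": [0,0,0],"dr": [0,0,0],"jaw": 1}
  ]
}}

```text
clock: 7.88
tcp_pos: [0.5204, 0.282, 0.1607]
orientation: [-2.396, -2.026, 0.021]
contact_force: [-0.0, 0.0, -2.8]
grip_width: 0.0371
```

```bash
python3 st.py 0.5545 0.3085 0.165 -10.5
```

```text
t 7.875 tcp [0.5204 0.282  0.1607] yaw_y -9.56 tilt [-0.013 -0.005 -1.   ] F [-0.   0.  -2.8] w 0.03714699646337284
tool shift needed [ 0.0317  0.0292 -0.0049] dr z 0.94 tilt fix dr [-0.67  0.43  0.  ] j [-0.29  0.46 -0.41  1.79  0.21  0.95 -0.95]
```

>>> {"fn": "drive_tool", "kwargs": {
  "commands": [
    {"linear": [0.016,0.014,-0.004],"dr": [-0.7,0.4,0.9],"jaw": 1},
    {"linear": [0.015,0.014,0],"dr": [0,0,0],"jaw": 1},
    {"linear": [0,0,0],"dr": [0,0,0],"jaw": 1}
  ]
}}

```text
clock: 8.25
tcp_pos: [0.5502, 0.3094, 0.1615]
orientation: [-2.405, -2.019, 0.008]
contact_force: [0.1, -0.9, -3.7]
grip_width: 0.0374
```

```bash
python3 st.py 0.5545 0.3085 0.165 -10.5
```

```text
t 8.25 tcp [0.5502 0.3094 0.1615] yaw_y -9.98 tilt [-0.005 -0.003 -1.   ] F [ 0.1 -0.9 -3.7] w 0.03735362876090095
tool shift needed [-0.0001  0.0044 -0.0035] dr z 0.52 tilt fix dr [-0.25  0.2   0.  ] j [-0.32  0.51 -0.4   1.7   0.23  0.98 -0.97]
```

>>> {"fn": "drive_tool", "kwargs": {
  "commands": [
    {"linear": [0,0.004,0],"dr": [-0.2,0.2,0.5],"jaw": 1},
    {"linear": [0,0,0],"dr": [0,0,0],"jaw": 1}
  ]
}}

```text
clock: 8.5
tcp_pos: [0.5525, 0.308, 0.1604]
orientation: [-2.413, -2.01, 0.005]
contact_force: [0.0, -0.3, -2.8]
grip_width: 0.0369
```

```bash
python3 st.py 0.5545 0.3085 0.165 -10.5;  python3 - <<'E'
from h import *
a=[]
for n,x,y in(("top",140,165),("side",140,280)):
    f=viewer.grab_frame(n)[:,:,::-1]; cv2.imwrite(f"pics/{n}3.png",f); w=40 if n=="top" else 80
    a.append(cv2.resize(f[y-w:y+w,x-w:x+w],(400,400),interpolation=cv2.INTER_CUBIC))
cv2.imwrite("pics/c3.png",np.hstack(a))
E
```

```text
t 8.5 tcp [0.5525 0.308  0.1604] yaw_y -10.4 tilt [-0.003 -0.001 -1.   ] F [ 0.  -0.3 -2.8] w 0.0368985730749164
tool shift needed [ 0.0009  0.0018 -0.0046] dr z 0.1 tilt fix dr [-0.16  0.09  0.  ] j [-0.32  0.51 -0.39  1.7   0.23  0.97 -0.98]
```

View pics/c3.png

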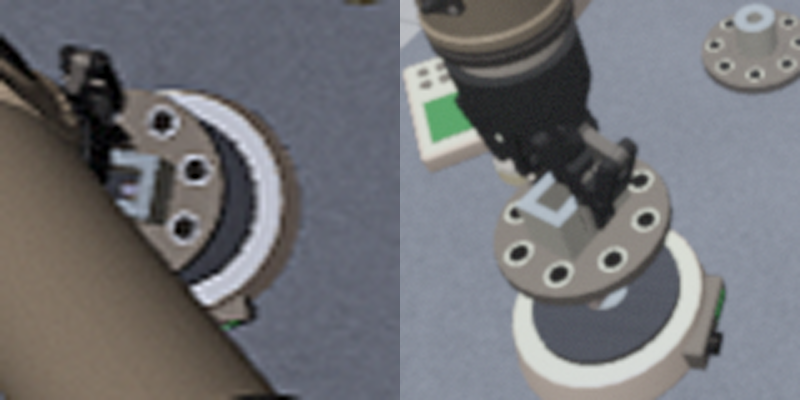

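The side crop shows the rotor held level above the key, with six tube seats visible. I use the seats to measure where the held rotor really is.

```bash
python3 - <<'E'
from h import *
def px(p,k,o): return (np.array(p,float)+.5)/k-.5+np.array(o)
P=cast("top",px([(131,84),(190,91),(223,138),(214,194),(169,230),(112,222),(78,175),(84,118)],300/56,(290,160)),.017)
c,r=fitcirc(P); print("init",c,r)
ang=np.degrees(np.arctan2(P[:,1]-c[1],P[:,0]-c[0]))%45; print("seat phase",ang.round(1))
z=0.1604-0.0227+.017
S=cast("side",px([(115,213),(118,253),(158,273),(212,260),(246,219),(241,180)],2.5,(60,200)),z)
c,r=fitcirc(S); print("side held",c,r,(np.degrees(np.arctan2(S[:,1]-c[1],S[:,0]-c[0]))%45).round(1))
T=cast("top",px([(162,122),(195,170),(184,228)],5,(100,125)),z)
c,r=fitcirc(T); print("top held",c,r,(np.degrees(np.arctan2(T[:,1]-c[1],T[:,0]-c[0]))%45).round(1))
E
```

```text
init [ 0.4717895  -0.30006506] 0.04706968382718894
seat phase [13.8 12.6 13.3 13.6 13.5 14.3 14.2 14.3]
side held [0.55255033 0.30656387] 0.04774883366746955 [15.1 13.1 12.1 11.1 11.4 10.7]
top held [0.55142132 0.30981688] 0.047314503800054926 [11.8 12.  12. ]
```

The held rotor's centre agrees with the TCP, and its turn agrees with the key to within about 1°. I lower it in small steps.

>>> {"fn": "drive_tool", "kwargs": {
  "commands": [
    {"linear": [0.001,0.002,0.01],"dr": [-0.1,0.1,0.1],"jaw": 1},
    {"linear": [0,0,0.014],"dr": [0,0,0],"jaw": 1},
    {"linear": [0,0,0.012],"dr": [0,0,0],"jaw": 1},
    {"linear": [0,0,0],"dr": [0,0,0],"jaw": 1}
  ]
}}

```text
clock: 9.1
tcp_pos: [0.5537, 0.308, 0.1211]
orientation: [-2.414, -2.008, 0.004]
contact_force: [-0.4, 0.3, -3.5]
grip_width: 0.0373
```

```bash
python3 st.py 0.5545 0.3085 0.12 -10.5
```

```text
t 9.1 tcp [0.5537 0.308  0.1211] yaw_y -10.49 tilt [-0.002 -0.001 -1.   ] F [-0.4  0.3 -3.5] w 0.03729474256313035
tool shift needed [0.0007 0.0006 0.0011] dr z 0.01 tilt fix dr [-0.13  0.06  0.  ] j [-0.33  0.56 -0.38  1.73  0.25  0.9  -1.  ]
```

Well aligned. I lower it over the key, with the underside passing the key's top.

>>> {"fn": "drive_tool", "kwargs": {
  "commands": [
    {"linear": [0.0005,0.0005,0.006],"dr": [-0.1,0,0],"jaw": 1},
    {"linear": [0,0,0.008],"dr": [0,0,0],"jaw": 1},
    {"linear": [0,0,0.006],"dr": [0,0,0],"jaw": 1},
    {"linear": [0,0,0],"dr": [0,0,0],"jaw": 1}
  ]
}}

```text
clock: 9.6
tcp_pos: [0.5546, 0.3087, 0.1]
orientation: [2.415, 2.009, -0.001]
contact_force: [0.4, -0.2, -2.7]
grip_width: 0.0372
```

```bash
python3 st.py 0.5545 0.3085 0.073 -10.5;  python3 - <<'E'
from h import *
f=viewer.grab_frame("side")[:,:,::-1]; x,y,w=140,290,70
cv2.imwrite("pics/c4.png",cv2.resize(f[y-w:y+w,x-w:x+w],(500,500),interpolation=cv2.INTER_CUBIC))
E
```

```text
t 9.6 tcp [0.5546 0.3087 0.1   ] yaw_y -10.49 tilt [-0.    -0.001 -1.   ] F [ 0.4 -0.2 -2.7] w 0.037209790425157534
tool shift needed [-0.0002 -0.0001  0.027 ] dr z 0.01 tilt fix dr [-0.    0.03  0.  ] j [-0.34  0.58 -0.37  1.74  0.27  0.87 -1.01]
```

View pics/c4.png

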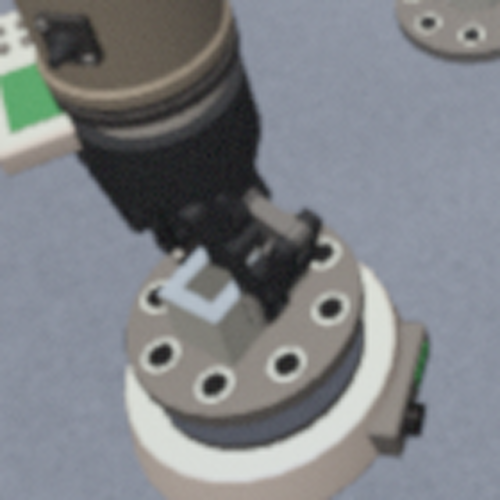

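The picture shows the disc level, 27 mm above the plate, with the key inside the slot and no added force. I go on down.

>>> {"fn": "drive_tool", "kwargs": {
  "commands": [
    {"linear": [0,0,0.007],"dr": [0,0,0],"jaw": 1},
    {"linear": [0,0,0.007],"dr": [0,0,0],"jaw": 1},
    {"linear": [0,0,0.005],"dr": [0,0,0],"jaw": 1},
    {"linear": [0,0,0],"dr": [0,0,0],"jaw": 1}
  ]
}}

```text
clock: 10.15
tcp_pos: [0.555, 0.3089, 0.0803]
orientation: [2.415, 2.009, 0.001]
contact_force: [-0.5, -0.6, -2.2]
grip_width: 0.037
```

```bash
python3 st.py 0.5545 0.3085 0.0727 -10.5
```

```text
t 10.15 tcp [0.555  0.3089 0.0803] yaw_y -10.49 tilt [ 0.001  0.    -1.   ] F [-0.5 -0.6 -2.2] w 0.03699510457130473
tool shift needed [-0.0005 -0.0004  0.0076] dr z 0.01 tilt fix dr [ 0.05 -0.01  0.  ] j [-0.34  0.61 -0.36  1.75  0.28  0.83 -1.02]
```

>>> {"fn": "drive_tool", "kwargs": {
  "commands": [
    {"linear": [0,0,0.004],"dr": [0,0,0],"jaw": 1},
    {"linear": [0,0,0.002],"dr": [0,0,0],"jaw": 1},
    {"linear": [0,0,0],"dr": [0,0,0],"jaw": 1}
  ]
}}

```text
clock: 10.52
tcp_pos: [0.5552, 0.3091, 0.0741]
orientation: [2.415, 2.009, 0.002]
contact_force: [0.0, -0.3, -2.4]
grip_width: 0.0368
```

>>> {"fn": "drive_tool", "kwargs": {
  "commands": [
    {"linear": [0,0,0.0015],"dr": [0,0,0],"jaw": 1},
    {"linear": [0,0,0],"dr": [0,0,0],"jaw": 1}
  ]
}}

```text
clock: 10.78
tcp_pos: [0.5554, 0.3092, 0.0728]
orientation: [2.415, 2.009, 0.003]
contact_force: [-0.5, -0.2, -2.2]
grip_width: 0.037
```

No contact yet, so I take 1 mm steps until the force shows.

>>> {"fn": "drive_tool", "kwargs": {
  "commands": [
    {"linear": [0,0,0.001],"dr": [0,0,0],"jaw": 1},
    {"linear": [0,0,0],"dr": [0,0,0],"jaw": 1}
  ]
}}

```text
clock: 11.02
tcp_pos: [0.5555, 0.3093, 0.0728]
orientation: [2.415, 2.008, 0.003]
contact_force: [-0.5, 0.5, -2.6]
grip_width: 0.0372
```

>>> {"fn": "drive_tool", "kwargs": {
  "commands": [
    {"linear": [0,0,0.0015],"dr": [0,0,0],"jaw": 1},
    {"linear": [0,0,0.001],"dr": [0,0,0],"jaw": 1}
  ]
}}

```text
clock: 11.28
tcp_pos: [0.5557, 0.3094, 0.0727]
orientation: [2.414, 2.007, 0.003]
contact_force: [-3.5, -2.6, 6.9]
grip_width: 0.0372
```

```bash
python3 st.py 0.5545 0.3085 0.0727 -10.5
```

```text
t 11.275 tcp [0.5557 0.3094 0.0727] yaw_y -10.52 tilt [ 0.003  0.    -1.   ] F [-3.5 -2.6  6.9] w 0.03718173536263817
tool shift needed [-0.0011 -0.001  -0.    ] dr z -0.02 tilt fix dr [ 0.15 -0.03  0.  ] j [-0.35  0.62 -0.36  1.76  0.29  0.82 -1.02]
```

Contact comes at TCP z 0.0727, exactly the seated height (the grip height of 0.0227 plus the 0.050 plate). The support force is about 9 N. I relax the press and let go.

>>> {"fn": "drive_tool", "kwargs": {
  "commands": [
    {"linear": [0,0,0],"dr": [0,0,0],"jaw": 1},
    {"linear": [0,0,0],"dr": [0,0,0],"jaw": 0.3},
    {"linear": [0,0,0],"dr": [0,0,0],"jaw": 0},
    {"linear": [0,0,0],"dr": [0,0,0],"jaw": 0},
    {"linear": [0,0,0],"dr": [0,0,0],"jaw": 0},
    {"linear": [0,0,0],"dr": [0,0,0],"jaw": 0}
  ]
}}

```text
clock: 12.02
tcp_pos: [0.5565, 0.31, 0.0729]
orientation: [2.414, 2.007, 0.007]
contact_force: [0.6, -0.7, 0.9]
grip_width: 0.0855
```

```bash
python3 st.py 0.5545 0.3085 0.16 -10.5
```

```text
t 12.025 tcp [0.5565 0.31   0.0729] yaw_y -10.52 tilt [ 0.004  0.001 -1.   ] F [ 0.6 -0.7  0.9] w 0.08545770264704589
tool shift needed [-0.0017 -0.0013 -0.0871] dr z -0.02 tilt fix dr [ 0.23 -0.13  0.  ] j [-0.35  0.62 -0.36  1.76  0.29  0.82 -1.02]
```

Released, with no load. I go straight up, then back away for a clear view.

>>> {"fn": "drive_tool", "kwargs": {
  "commands": [
    {"linear": [0,-0.001,-0.01],"dr": [0,0,0],"jaw": 0},
    {"linear": [0,0,-0.015],"dr": [0,0,0],"jaw": 0},
    {"linear": [0,0,-0.02],"dr": [0,0,0],"jaw": 0},
    {"linear": [0,0,-0.03],"dr": [0,0,0],"jaw": 0},
    {"linear": [0,0,-0.04],"dr": [0,0,0],"jaw": 0},
    {"linear": [0,0,-0.04],"dr": [0,0,0],"jaw": 0},
    {"linear": [0,0,0],"dr": [0,0,0],"jaw": 0}
  ]
}}

```text
clock: 12.9
tcp_pos: [0.5555, 0.3112, 0.2416]
orientation: [2.413, 2.008, 0.017]
contact_force: [0.9, -0.4, -0.5]
grip_width: 0.0855
```

>>> {"fn": "drive_tool", "kwargs": {
  "commands": [
    {"linear": [0.04,0,-0.01],"dr": [0,0,0],"jaw": 0},
    {"linear": [0.05,0,0],"dr": [0,0,0],"jaw": 0},
    {"linear": [-0.05,0,0],"dr": [0,0,0],"jaw": 0},
    {"linear": [-0.05,0,0],"dr": [0,0,0],"jaw": 0},
    {"linear": [-0.05,0,0],"dr": [0,0,0],"jaw": 0},
    {"linear": [-0.05,0,0],"dr": [0,0,0],"jaw": 0},
    {"linear": [-0.05,0,0],"dr": [0,0,0],"jaw": 0},
    {"linear": [0,0,0],"dr": [0,0,0],"jaw": 0}
  ]
}}

```text
clock: 13.9
tcp_pos: [0.5227, 0.1489, 0.2503]
orientation: [2.413, 2.01, 0.011]
contact_force: [-0.7, 0.6, -0.6]
grip_width: 0.0855
```

```bash
python3 st.py 0.5545 0.3085 0.25 -10.5;  python3 - <<'E'
from h import *
for n in("top","side"): cv2.imwrite(f"pics/{n}5.png",viewer.grab_frame(n)[:,:,::-1])
E
```

```text
t 13.9 tcp [0.5227 0.1489 0.2503] yaw_y -10.4 tilt [ 0.006  0.004 -1.   ] F [-0.7  0.6 -0.6] w 0.08553867951288593
tool shift needed [0.1627 0.0024 0.0012] dr z 0.1 tilt fix dr [ 0.29 -0.29  0.  ] j [-0.06  0.27 -0.39  1.83  0.12  1.06 -0.68]
```

View pics/top5.png

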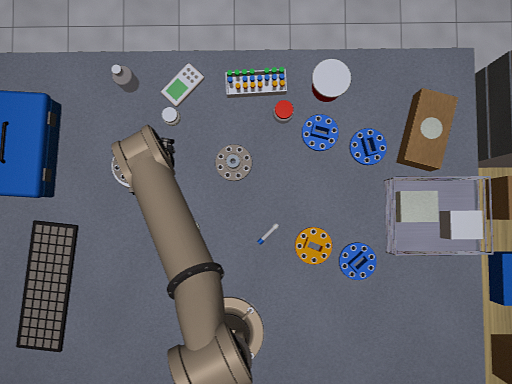

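View pics/side5.png

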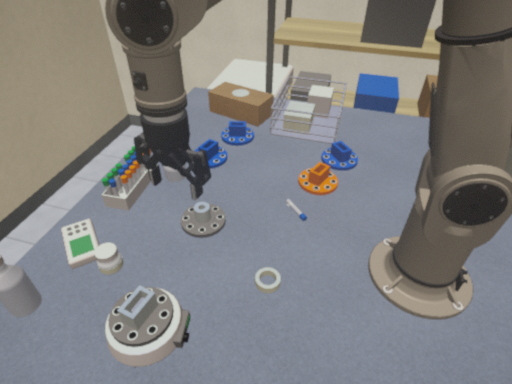

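The side view shows the rotor on the mixer at about (142,318). The round rotor at (203,216) and the other rotors have not moved. I check the seating by measuring the seats at the seated height.

```bash
python3 - <<'E'
from h import *
f=cv2.imread("pics/side5.png"); x,y,w=142,318,42
cv2.imwrite("pics/c5.png",cv2.resize(f[y-w:y+w,x-w:x+w],(588,588),interpolation=cv2.INTER_CUBIC))
E
```

```text
(no output)
```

View pics/c5.png

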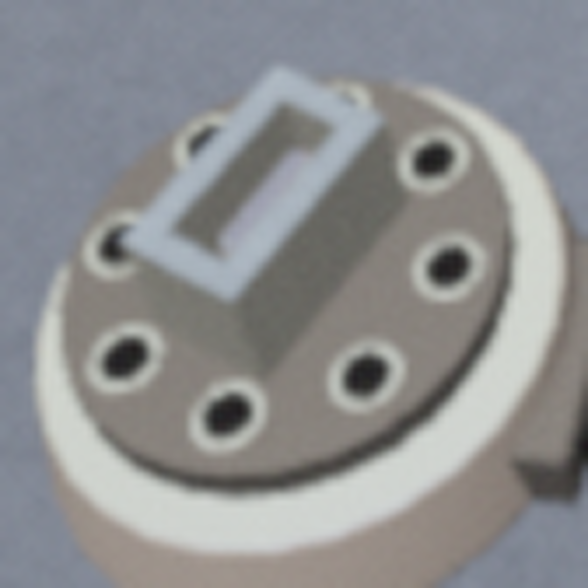

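```bash
python3 - <<'E'
from h import *
p=(np.array([(125,357),(228,414),(366,376),(448,267),(433,158)],float)+.5)/7-.5+np.array([100,276])
for z in(.057,.067,.077,.087):
    S=cast("side",p,z); c,r=fitcirc(S); e=np.hypot(*(S[:,:2]-c).T)
    print(z,c.round(4),r.round(4),"resid mm",((e-r)*1000).round(1),(np.degrees(np.arctan2(S[:,1]-c[1],S[:,0]-c[0]))%45).round(1))
q=(np.array([(128,243),(283,68),(383,120),(230,297)],float)+.5)/7-.5+np.array([100,276])
X=cast("side",q,.106); print("hub",X.mean(0),np.linalg.norm(np.roll(X,-1,0)-X,axis=1))
E
```

```text
0.057 [0.5605 0.3037] 0.0477 resid mm [ 0.  -0.2  0.3 -0.3  0.1] [11.7 11.8 11.8 11.7 12.5]
0.067 [0.5555 0.3084] 0.047 resid mm [ 0.  -0.2  0.3 -0.3  0.1] [11.7 11.8 11.8 11.7 12.5]
0.077 [0.5505 0.3131] 0.0462 resid mm [ 0.  -0.2  0.3 -0.3  0.1] [11.7 11.8 11.8 11.7 12.5]
0.087 [0.5454 0.3178] 0.0455 resid mm [ 0.  -0.2  0.3 -0.3  0.1] [11.7 11.8 11.8 11.7 12.5]
hub [0.55446583 0.30864629 0.106     ] [0.06100922 0.03595049 0.06013037 0.03465178]
```

At the seated height (seats at z = 0.067) the seat circle has a 47.0 mm radius, the same as before. Its centre is (0.5555, 0.3084), where it was released, with residuals of 0.3 mm or less. So the rotor is flat and fully home, and I hand the job in.

```bash
python3 -c "
from bench import job; print(job.hand_in())"
```

```text
the job is handed in; nothing more can be done
None
```

I put the grey slotted-hub rotor on the mixer and handed the job in. It was gripped across the 38 mm flats, turned about 47° to match the key, and lowered over the key in small steps. I let go only once it had touched the drive plate, and the whole run took about 14 s of the 42 s.

- **Seating:** contact came at TCP z 0.0727, the seated height, with about 9 N of support.
- **Last picture:** it shows the key inside the slot. The seat circle is flat to 0.3 mm or better, with its centre at (0.5555, 0.3084), about 1 mm from the measured key axis.
- **Other things:** the round-hub rotor and the blue and orange look-alikes did not move, and the gripper was clear of everything.

No check failed. The only disagreements were small: the two cameras differed by about 1–3 mm in position and 4° in the key's angle, within the 5 mm play. The arm also drifted up to 10 mm in one descent before the grasp, which I corrected.

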